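Release the balance's transport lock and load a stone sample

TASK

Release the balance's transport lock by sliding its orange grip fully home against the green stop, and only then tip all four stones out of the metal pouring pan into the weighing tray. Stand the empty pan upright again in the middle of the blue mat, and leave everything else on the bench standing where it is.

Things in the scene. Friction and masses are not known exactly. Their poses are not given: they have to be found in the camera images.
- balance: fixed bench balance, on the left or right of the bench: white housing 210 (x) x 310 (y) x 55 mm high, origin at the centre of its underside, display on its -x face. On its deck: an open square steel tray at local y = +60 mm, and at y = -90 mm the transport lock's track along local x, between a red stop (display end) and a green stop (far end), both rising 13 mm above the deck
- tray (a point): centre of the weighing tray's inner floor, 67 mm above the bench. Tray 170 x 170 mm outside, walls 4 mm thick, rim 28 mm above this point (95 mm above the bench), edges along the balance's x and y
- lock (a joint): transport lock slide, m: 0 = against the red stop (locked), 0.080 = against the green stop (released); moves along the balance's local +x (green end) and stays where it is left; about 3 N of friction plus 8 N per m/s
- lock_grip (a point): point inside the orange grip of the transport lock, 15 mm below its top. Grip: upright block 22 mm along the travel, 26 mm across, 44 mm tall on a 4 mm foot, rising from the deck's track; top 107 mm and this point 92 mm above the bench, axes as the balance's
- mat: fixed square blue mat 170 x 170 x 3 mm; origin at the centre of its underside
- pan: loose metal pouring pan, 0.2 to 0.33 kg, with four stones in it; origin: centre of its floor's underside. Floor 80 x 112 mm; 48 mm high walls at the back (local x = -43 mm) and sides (y = +-56 mm); front (+x): chute rising at 41 deg to the lip. It empties when tipped forward (lip down) by 70 to 80 deg
- pan_grip (a point): centre of the pan's rigid black bar handle, 115 mm above the pan's underside, over the floor's centre; axes as the pan's. Bar 14 mm wide (pan x), 18 mm high, running along pan y between two upright straps at y = +-56 mm
- pan_lip (a point): middle of the pan's pouring lip (112 mm wide), at pan x = 85 mm, 48 mm above its underside
- stone0: loose smooth reddish pebble, 32 x 26 x 26 mm, about 35 g, starts in the pan; origin on its skin, 13 mm from its centre
- stone1: loose smooth grey pebble, 32 x 26 x 26 mm, about 35 g, starts in the pan; origin on its skin, 13 mm from its centre
- stone2: loose smooth whitish pebble, 32 x 26 x 26 mm, about 35 g, starts in the pan; origin on its skin, 13 mm from its centre
- stone3: loose smooth orange-brown pebble, 32 x 26 x 26 mm, about 35 g, starts in the pan; origin on its skin, 13 mm from its centre
- washbottle: loose white bottle with red cap, 60 mm diameter, 170 mm tall, bystander; origin at the centre of its underside
- amberbottle: loose amber bottle with black cap, 60 mm diameter, 150 mm tall, bystander; origin at the centre of its underside
- jar0: loose closed clear sample jar with white cap, 44 mm diameter, 75 mm tall, bystander; origin at the centre of its underside
- jar1: loose closed clear sample jar with white cap, 44 mm diameter, 75 mm tall, bystander; origin at the centre of its underside
- jar2: loose closed clear sample jar with white cap, 44 mm diameter, 75 mm tall, bystander; origin at the centre of its underside
- beaker: loose empty glass beaker, 72 mm rim diameter, 90 mm tall, bystander; origin at the centre of its underside
- tiprack: loose blue tip rack 85 x 120 x 56 mm high, bystander; origin at the centre of its underside
- weight: loose brass weight, 26 mm diameter, 30 mm tall, bystander standing on the balance's deck (55 mm above the bench) beside the lock's track; origin at the centre of its underside
There are look-alikes about, which are no part of the job. Of the things like the pan, leave any that is pink; of the rest the smaller one is meant.

How it is judged:
By the outcome, as a careful person would: the job done as asked, in the order asked, and still so for the second after the job is handed in, with the robot touching nothing.
It also fails if it takes over 72 s, if anything falls off the work surface, if the arm or the gripper's body presses on something with over 40 N, if the wrist force passes 120 N, or if a joint passes its speed limit or range.

ROBOT

A 6-joint arm with a two-finger parallel gripper is mounted at the origin on the work surface. World frame = base frame: x ahead of the robot, y to its left, z up, the work surface at z = 0. Lengths are in mm, angles in rad, forces in N, time in s.
With the tool pointing down it reaches from about 350 to 975 mm from the base axis. Payload 7.1 kg.
Tool frame: the origin (TCP) lies midway between the tips of the shut fingers; the grasp point (between the pads) lies 19 mm behind it; z points along the fingers, y is the line along which they close (so a half turn about z gives the same grasp; the last joint's range is limited). The gripper opens to 88 mm and grips with 3 to 60 N. Pads are 20 mm wide; open, the fingers measure 115 mm over their backs; the gripper's body (75 mm by 178 mm) begins 61 mm behind the grasp point.
Start: joints at [-1.235, 0.423, 1.63, -0, 1.089, -0.019], TCP at [217.143, -586.049, 222.675] pointing down, gripper open.
Joint ranges: [-3, 3], [-0.9, 2.11], [0.09, 2.58], [-1.31, 4.45], [0.11, 2.69], [-2.54, 2.54]. Speed limits (rad/s): [2.39, 2.39, 3.01, 3.14, 3.14, 3.14].

INTERFACE

Orientations are given as a rotation vector (axis times angle).
In Python, from workcell import ctrl gives the robot as it stands.
- The arm moves only by the shell command python3 -m pendant 'ROWS'. ROWS is a JSON object of lists of equal length, an entry for each row: "grip": the opening, from -1 (shut) to 1 (fully open); "linear": the shift along the tool's x, y, z in mm, a list of three; "angular": the turn, a rotation vector about the tool's x, y, z in rad, a list of three. In form: {"grip": [grip, ...], "linear": [[tx, ty, tz], ...], "angular": [[ax, ay, az], ...]}. A call has 1 to 12 rows; each row shifts and turns the commanded pose from where the row before left it, along the tool's axes as they then stand; what a row does not reach is not made up. A row lasts 1/12 s, in which the tool goes at most 41.7 mm and 7.16 degrees, less where a joint would pass 70% of its speed; a pose out of reach is approached as far as the arm can. A call with a gripper value outside its range is refused whole. The fingers move at their own pace and stop on an object; the grip force is fixed at half the most. Time passes only in rows, so rows that do not move let the fingers close. It gives the time, the measured TCP pose, the force, the opening and the grip force at its end, in the units of the state.
- ctrl.get_obs(): the state, without advancing time (a new reading comes with each control period).
- ctrl.get_image(name): name is "scene" or "top"; returns the picture (420x560x3 uint8, red, green, blue); there is no depth.
- ctrl.camera_params(name): a dict with "vfov" (degrees; the focal length in pixels is half the picture's height over the tangent of half this angle, whatever the lens; pixels are square), "cx", "cy" (the principal point, pixels), "k1" (the pictures are not rectified: a ray, as slopes to the right and down, at radius r is drawn at 1 + k1 r^2 times it, then the intrinsics apply), "R" (3x3) and "t" (3): a world point X has camera coordinates R X + t. Camera axes: x right, y down, z forward; pixel columns grow to the right and rows downward; lengths in mm; the calibration is good to about 2 mm. A picture is of the moment at which its call begins. camera_params takes no time and is no camera call.
- ctrl.close_job(): hands the job in; it is judged then, once.
The state is a dict: "t": time; "qpos": joint angles; "qvel": joint speeds; "joint_torque": joint torques, N m; "ee_pos": TCP position; "orientation": TCP orientation; "ft_force": force on the tool from outside, world axes, zero at the start; "moment": the same for the moment, N m; "width": finger opening in mm; "grasp_force": force on a finger pad.
Only numpy, scipy, OpenCV 4.12 (cv2) and the standard library are available. Lean on these libraries where they do the work, as an engineer would, in place of code of your own. Each camera call takes 0.05 s, during which the arm holds its last target. There are 200 camera calls.

## Working session

There is one attempt and no reset: what is moved stays moved. The work goes in short steps, Python scripts to look and compute and a shell command to move; the robot and the scene stay as the last step left them, time stands still between calls to the robot, and variables do not carry over. Pictures are saved under pics/ and viewed, at most 10 in all, crops included, and the job is handed in when it is done.

```bash
mkdir -p pics; python3 - <<'E'
from workcell import ctrl
import cv2,numpy as np
for n in("scene","top"):
    im=ctrl.get_image(n); cv2.imwrite(f"pics/{n}0.png",im[:,:,::-1]); np.save(f"{n}0.npy",im)
    p=ctrl.camera_params(n); print(n,{k:np.round(v,4).tolist() for k,v in p.items()})
print(ctrl.get_obs())
E
```

```text
scene {'vfov': 56.7021, 'cx': 278.0646, 'cy': 209.355, 'k1': -0.1036, 'R': [[0.6967, 0.7173, -0.0126], [0.4703, -0.4699, -0.747], [-0.5417, 0.5145, -0.6647]], 't': [-362.4124, -161.4448, 1298.5117]}
top {'vfov': 46.08, 'cx': 268.6899, 'cy': 208.3163, 'k1': -0.0645, 'R': [[-0.003, -1.0, 0.003], [-0.9935, 0.0027, -0.1136], [0.1136, -0.0033, -0.9935]], 't': [1.8966, 509.9374, 1177.3853]}
{'t': 0.1, 'qpos': array([-1.23501052e+00,  4.23750836e-01,  1.63057439e+00, -2.93509282e-06,
        1.08860933e+00, -1.89830540e-02]), 'qvel': array([ 0.00249286, -0.00122978, -0.00045736,  0.00050188,  0.00095159,
        0.00032292]), 'joint_torque': array([ 2.34262870e-04, -5.45610809e+01, -2.74326718e+01,  6.45875372e-02,
        1.88276125e-02, -4.12520569e-05]), 'ee_pos': array([ 216.98210891, -585.60931668,  222.00331246]), 'orientation': array([-3.09099234e+00, -5.54120138e-01,  3.36382354e-04]), 'ft_force': array([ 0.06447104,  0.54671592, -0.84747929]), 'moment': array([ 0.00674517,  0.0045431 , -0.00257114]), 'grasp_force': 0.0, 'width': 87.79876824986796}
```

View pics/scene0.png

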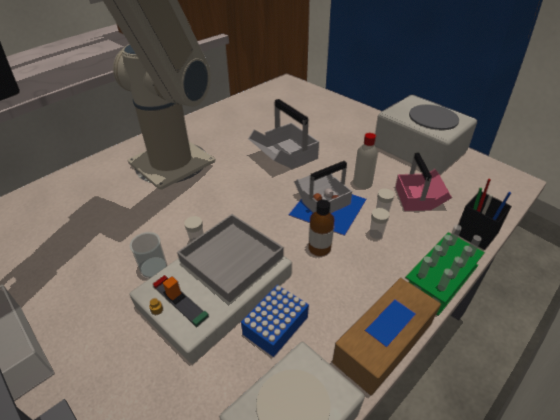

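View pics/top0.png

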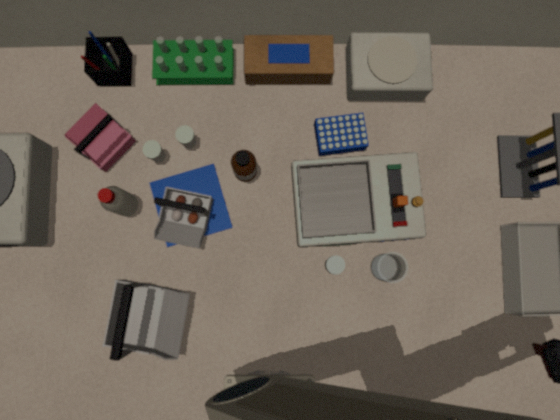

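Scene: the balance is at top (358,198), with the orange grip at (401,201), red stop at (399,223), green stop at (394,167) and weight at (418,202). The small grey pan with four stones stands on the mat around top (185,215), with its chute towards the robot. The larger pan at (150,320) and the pink one are look-alikes.

```bash
cat > h.py <<'E'
import numpy as np,cv2
from workcell import ctrl
def cam(n):
    p=ctrl.camera_params(n); f=210/np.tan(np.radians(p["vfov"])/2)
    K=np.array([[f,0,p["cx"]],[0,f,p["cy"]],[0,0,1]]); return K,np.array([p["k1"],0,0,0,0.]),np.array(p["R"]),np.array(p["t"])
def ray(n,uv):
    K,d,R,t=cam(n); s=cv2.undistortPoints(np.array(uv,float).reshape(-1,1,2),K,d)[:,0]
    return -R.T@t, np.c_[s,np.ones(len(s))]@R
def plane(n,uv,z):
    o,d=ray(n,uv); return o+d*((z-o[2])/d[:,2])[:,None]
def tri(a,b): # scene px, top px
    o1,d1=ray("scene",a);o2,d2=ray("top",b);d1=d1[0];d2=d2[0]
    s=np.linalg.lstsq(np.c_[d1,-d2],o2-o1,rcond=None)[0]; p,q=o1+s[0]*d1,o2+s[1]*d2
    return (p+q)/2,np.linalg.norm(p-q)
def proj(n,X):
    K,d,R,t=cam(n); return cv2.projectPoints(np.array(X,float).reshape(-1,1,3),cv2.Rodrigues(R)[0],t,K,d)[0][:,0]
def blob(im,lo,hi,box,k=1):
    h=cv2.cvtColor(im,cv2.COLOR_RGB2HSV); m=cv2.inRange(h,np.array(lo),np.array(hi)); z=np.zeros_like(m)
    x0,y0,x1,y1=box; z[y0:y1,x0:x1]=m[y0:y1,x0:x1]
    n,l,s,c=cv2.connectedComponentsWithStats(z); i=1+np.argmax(s[1:,4]); return (l==i).astype(np.uint8),s[i],c[i]
def rect(m):
    c=max(cv2.findContours(m,0,2)[0],key=cv2.contourArea); return cv2.minAreaRect(c)
E
python3 - <<'E'
from h import *
t=np.load("top0.npy"); s=np.load("scene0.npy")
def go(name,n,im,lo,hi,box,z):
    m,st,c=blob(im,lo,hi,box); r=rect(m); P=plane(n,cv2.boxPoints(r),z)
    print(name,n,st[:5],c.round(1),"ctr",plane(n,[r[0]],z)[0].round(1),"corners",P[:,:2].round(0).tolist())
go("mat","top",t,(105,120,60),(125,255,255),(140,150,250,260),3)
go("bar","top",t,(0,0,0),(180,255,45),(150,190,220,222),118)
go("bar","scene",s,(0,0,0),(180,255,45),(305,155,352,185),118)
go("grip","top",t,(3,180,120),(16,255,255),(380,185,411,215),107)
go("grip","scene",s,(3,180,100),(16,255,255),(160,270,185,305),107)
go("green","top",t,(45,80,30),(90,255,255),(380,155,410,180),68)
go("red","top",t,(170,120,60),(180,255,255),(380,210,415,235),68)
go("weight","top",t,(17,100,60),(30,255,255),(408,190,430,215),85)
h=cv2.cvtColor(t,cv2.COLOR_RGB2HSV); print(h[195:206:5,340:440:6].tolist())
crop=cv2.resize(t[140:260,140:250],None,fx=5,fy=5,interpolation=2); crop2=cv2.resize(t[145:255,285:435],None,fx=5,fy=5,interpolation=2)
cv2.imwrite("pics/c1.png",crop[:,:,::-1]); cv2.imwrite("pics/c2.png",crop2[:,:,::-1])
E
```

```text
mat top [ 151  165   80   70 1880] [199.4 193.1] ctr [522.6 195.8   3. ] corners [[579.0, 300.0], [626.0, 141.0], [467.0, 93.0], [421.0, 250.0]]
bar top [155 198  54  18 315] [180.3 205.4] ctr [506.5 198.4 118. ] corners [[512.0, 262.0], [528.0, 258.0], [501.0, 136.0], [485.0, 139.0]]
bar scene [311 162  35  18 230] [328.2 170.5] ctr [509.5 200.  118. ] corners [[486.0, 151.0], [511.0, 269.0], [534.0, 250.0], [509.0, 136.0]]
grip top [398 196   9   9  71] [401.9 200.2] ctr [ 519.5 -306.2  107. ] corners [[529.0, -297.0], [529.0, -316.0], [510.0, -315.0], [510.0, -297.0]]
grip scene [163 277  14  12  96] [169.5 282.2] ctr [ 521.  -308.4  107. ] corners [[512.0, -320.0], [506.0, -298.0], [530.0, -297.0], [535.0, -319.0]]
green top [388 165  12   4  43] [393.9 166.7] ctr [ 605.7 -299.3   68. ] corners [[609.0, -286.0], [609.0, -313.0], [602.0, -313.0], [602.0, -286.0]]
red top [398 222   1   1   1] [398. 222.] ctr [ 472.  -305.7   68. ] corners [[472.0, -306.0], [472.0, -306.0], [472.0, -306.0], [472.0, -306.0]]
weight top [412 196  11  11  91] [417.1 201.1] ctr [ 519.9 -347.9   85. ] corners [[508.0, -336.0], [532.0, -336.0], [532.0, -360.0], [508.0, -359.0]]
[[[21, 34, 119], [15, 31, 115], [17, 34, 119], [16, 32, 119], [16, 32, 118], [10, 26, 58], [30, 27, 143], [28, 23, 143], [28, 25, 132], [45, 43, 24], [10, 174, 76], [15, 74, 128], [25, 31, 142], [21, 43, 136], [16, 50, 139], [15, 53, 135], [16, 50, 138]], [[19, 30, 118], [18, 32, 120], [18, 32, 118], [19, 34, 119], [16, 36, 120], [11, 35, 58], [28, 27, 143], [26, 25, 144], [30, 24, 139], [10, 241, 54], [12, 185, 139], [13, 209, 134], [16, 130, 86], [18, 169, 124], [16, 62, 136], [14, 51, 140], [15, 52, 137]], [[15, 31, 117], [17, 33, 122], [16, 32, 118], [18, 32, 119], [17, 35, 118], [21, 37, 69], [28, 23, 142], [32, 25, 144], [26, 25, 141], [12, 193, 58], [11, 201, 85], [17, 61, 121], [20, 53, 97], [18, 147, 109], [17, 53, 134], [14, 49, 135], [14, 48, 134]]]
```

View pics/c1.png

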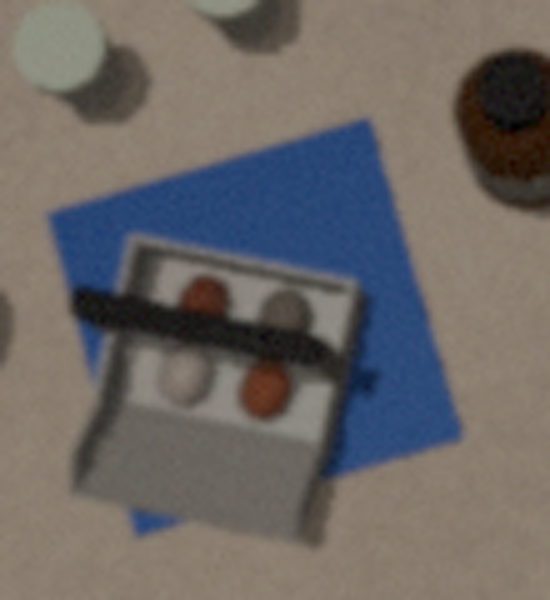

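View pics/c2.png

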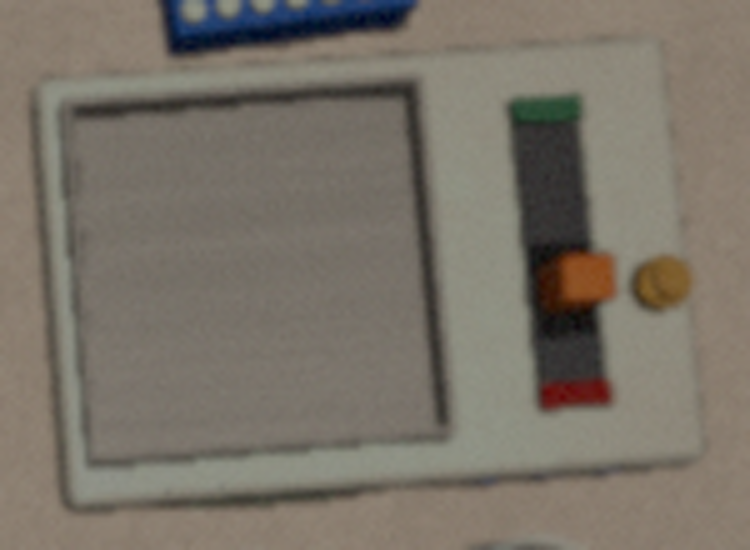

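Crops: the pan's lip points robotward and slightly +y, with the bar running from c1 (75,300) to (340,362). In c2, the green stop's outer corners are (511,100) and (580,97), the red stop's are (541,408) and (611,402), and the deck corners are about (40,88), (658,42), (703,458) and (70,505).

```bash
python3 - <<'E'
from h import *
c2=lambda L:(np.array(L,float)+.5)/5-.5+[285,145]
# deck corners (z=55): far-left, far-right, near-right, near-left
D=plane("top",c2([(40,86),(660,42),(703,458),(70,505)]),55)[:,:2]; print("deck",D.round(1).tolist())
L=np.array([(105,155),(105,-155),(-105,-155),(-105,155)],float)
def fit(L,D):
    l=L-L.mean(0);d=D-D.mean(0); a=np.arctan2((l[:,0]*d[:,1]-l[:,1]*d[:,0]).sum(),(l*d).sum())
    R=np.array([[np.cos(a),-np.sin(a)],[np.sin(a),np.cos(a)]]); return np.degrees(a),D.mean(0)-R@L.mean(0),R,(D-(L@R.T+D.mean(0)-R@L.mean(0)))
a,o,R,e=fit(L,D); print("bal yaw",a,"o",o,"res",e.round(1).tolist())
T=plane("top",c2([(68,105),(413,85),(447,437),(88,465)]),95)[:,:2];print("tray rim guess",T.round(0).tolist(),T.mean(0))
S=plane("top",c2([(511,100),(580,97),(541,408),(611,402)]),68)[:,:2]; print("stops",((S-o)@R).round(1).tolist())
print("tray",o+R@[0,60],"grip local",(np.array([520,-307])-o)@R)
print("grip tri",tri([169.5,282.2],[401.9,200.2]),"bar tri",tri([328.2,170.5],[180.3,205.4]))
# check deck in scene
def w(x,y,z): return np.r_[o+R@[x,y],z]
pts=[w(*l,55) for l in L]; print("scene proj deck",proj("scene",pts).round(0).tolist())
c1=lambda L:(np.array(L,float)+.5)/5-.5+[140,140]
print("lip",plane("top",c1([(75,490),(300,540)]),51).round(0).tolist(),"back",plane("top",c1([(130,235),(358,280)]),51).round(0).tolist())
M=plane("top",c1([(48,214),(370,120),(463,437),(140,535)]),3)[:,:2]; print("mat",M.round(0).tolist(),M.mean(0))
print("others", plane("top",[[336,265]],75).round(0), plane("top",[[388,266]],90).round(0),plane("top",[[243,159]],150).round(0),plane("top",[[107,196]],170).round(0),plane("top",[[185,133],[152,149]],75).round(0).tolist(),plane("top",[[319,120],[365,115],[368,150],[320,153]],56).round(0).tolist())
E
```

```text
deck [[620.1, -57.7], [641.9, -360.8], [438.8, -373.9], [417.8, -70.2]]
bal yaw 3.9018839511359213 o [ 529.61934787 -215.63334435] res [[-3.8, -3.8], [-3.1, 2.3], [3.4, 3.5], [3.5, -2.0]]
tray rim guess [[603.0, -69.0], [612.0, -231.0], [447.0, -242.0], [435.0, -76.0]] [ 523.96614185 -154.25120448]
stops [[75.9, -72.9], [75.1, -106.5], [-72.6, -72.5], [-72.2, -106.2]]
tray [ 525.53646213 -155.77242184] grip local [-15.81437754 -90.50029326]
grip tri (array([ 519.15442993, -307.36859871,  103.7511076 ]), np.float64(1.1276387265308743)) bar tri (array([507.7313695 , 201.94457206, 116.96232536]), np.float64(1.8124116211192143))
scene proj deck [[292.0, 260.0], [187.0, 352.0], [127.0, 292.0], [230.0, 219.0]]
lip [[438.0, 273.0, 51.0], [414.0, 165.0, 51.0]] back [[561.0, 249.0, 51.0], [539.0, 139.0, 51.0]]
mat [[579.0, 301.0], [627.0, 139.0], [466.0, 91.0], [418.0, 251.0]] [522.70827904 195.73549642]
others [[ 372. -156.   75.]] [[ 369. -273.   90.]] [[607.  58. 150.]] [[522. 353. 170.]] [[687.0, 201.0, 75.0], [648.0, 279.0, 75.0]] [[724.0, -123.0, 56.0], [737.0, -237.0, 56.0], [649.0, -241.0, 56.0], [641.0, -124.0, 56.0]]
```

```bash
cat > o.py <<'E'
from h import *
from scipy.spatial.transform import Rotation as Ro
o=ctrl.get_obs(); M=Ro.from_rotvec(o["orientation"]).as_matrix()
print("t",round(o["t"],2),"q",o["qpos"].round(4).tolist(),"p",o["ee_pos"].round(1),"x",M[:,0].round(3),"y",M[:,1].round(3),"F",o["ft_force"].round(1),"w",round(o["width"],1))
open("log.txt","a").write(repr([o["qpos"].tolist(),o["ee_pos"].tolist(),o["orientation"].tolist()])+"\n")
E
python3 o.py
python3 -m pendant '{"grip":[-1,-1,-1,-1],"linear":[[0,0,0],[0,0,0],[0,0,0],[0,0,0]],"angular":[[0,0,0.095],[0,0,0.095],[0,0,0.096],[0,0,0]]}'; python3 o.py
python3 -m pendant '{"grip":[-1,-1,-1,-1,-1,-1,-1,-1,-1,-1,-1],"linear":[[28.5,-25.8,0],[28.5,-25.8,0],[28.5,-25.8,0],[28.5,-25.8,0],[28.5,-25.8,0],[28.5,-25.8,0],[28.5,-25.8,0],[28.5,-25.8,0],[28.5,-25.8,0],[28.5,-25.8,0],[0,0,0]],"angular":[[0,0,0],[0,0,0],[0,0,0],[0,0,0],[0,0,0],[0,0,0],[0,0,0],[0,0,0],[0,0,0],[0,0,0],[0,0,0]]}'; python3 o.py
```

```text
t 0.1 q [-1.235, 0.4238, 1.6306, -0.0, 1.0886, -0.019] p [ 217.  -585.6  222. ] x [0.938 0.347 0.   ] y [ 0.347 -0.938 -0.001] F [ 0.1  0.5 -0.8] w 87.8
t: 0.43
ee_pos: [217.1, -585.8, 222.2]
orientation: [-3.139, -0.103, 0.0]
ft_force: [0.0, -0.1, 0.0]
width: 64.6
grasp_force: 0.0
t 0.43 q [-1.235, 0.4235, 1.6303, 0.0, 1.0886, 0.2703] p [ 217.1 -585.8  222.2] x [ 0.998  0.065 -0.   ] y [ 0.065 -0.998 -0.001] F [ 0.  -0.1  0. ] w 64.6
t: 1.35
ee_pos: [487.4, -304.8, 222.6]
orientation: [-3.138, -0.12, -0.002]
ft_force: [0.6, 0.6, 0.5]
width: 0.2
grasp_force: 0.0
t 1.35 q [-0.5805, 0.3498, 1.7434, 0.0019, 1.0478, 0.9127] p [ 487.4 -304.8  222.6] x [0.997 0.077 0.001] y [ 0.077 -0.997 -0.001] F [0.6 0.6 0.5] w 0.2
```

```bash

python3 -m pendant '{"grip":[-1,-1,-1,-1,-1,-1],"linear":[[0,0,25],[0,0,30],[0,0,30],[0,0,25],[0,0,0],[0,0,0]],"angular":[[0,0,0],[0,0,0],[0,0,0],[0,0,0],[0,0,0],[0,0,0]]}' >/dev/null; python3 o.py
```

```text
t 1.85 q [-0.59, 0.4992, 1.8156, -0.0001, 0.8302, 0.9107] p [ 482.6 -308.9  111.7] x [ 0.998  0.07  -0.003] y [ 0.07  -0.998 -0.002] F [ 0.1 -0.2  0.4] w 0.4
```

```bash

python3 -m pendant '{"grip":[-1,-1,-1,-1],"linear":[[0,0,15],[0,0,15],[0,0,0],[0,0,0]],"angular":[[0,0,0],[0,0,0],[0,0,0],[0,0,0]]}' >/dev/null; python3 o.py
python3 -m pendant '{"grip":[-1,-1,-1,-1,-1,-1,-1,-1],"linear":[[8,0,0],[8,0,0],[8,0,0],[8,0,0],[8,0,0],[8,0,0],[4,0,0],[0,0,0]],"angular":[[0,0,0],[0,0,0],[0,0,0],[0,0,0],[0,0,0],[0,0,0],[0,0,0],[0,0,0]]}' >/dev/null; python3 o.py
python3 -m pendant '{"grip":[-1,-1,-1],"linear":[[4,0,0],[4,0,0],[0,0,0]],"angular":[[0,0,0],[0,0,0],[0,0,0]]}' >/dev/null; python3 o.py
```

```text
t 2.18 q [-0.5897, 0.5426, 1.8252, -0.0001, 0.7728, 0.9118] p [ 484.1 -309.6   84. ] x [0.998 0.069 0.001] y [ 0.069 -0.998  0.001] F [-0.1  1.5  0.1] w 0.2
t 2.85 q [-0.5364, 0.5936, 1.7262, 0.0006, 0.8206, 0.9646] p [ 537.1 -305.4   82.6] x [0.998 0.069 0.001] y [ 0.069 -0.998  0.   ] F [-0.3  1.   0.4] w 0.1
t 3.1 q [-0.5298, 0.6009, 1.7118, 0.0004, 0.8291, 0.9719] p [ 544.  -304.7   82.4] x [ 0.998  0.069 -0.   ] y [ 0.069 -0.998 -0.   ] F [-0.7 -0.2 -0.2] w 0.3
```

```bash

python3 -m pendant '{"grip":[-1,-1],"linear":[[3,0,0],[3,0,0]],"angular":[[0,0,0],[0,0,0]]}' |grep force; python3 o.py
python3 -m pendant '{"grip":[-1,-1],"linear":[[2,0,0],[2,0,0]],"angular":[[0,0,0],[0,0,0]]}' |grep force; python3 o.py
python3 - <<'E'
from h import *
s=ctrl.get_image("scene");t=ctrl.get_image("top");np.save("s1.npy",s);np.save("t1.npy",t)
a=cv2.resize(t[145:255,340:435],None,fx=4,fy=4,interpolation=2);b=cv2.resize(s[250:360,120:215],None,fx=4,fy=4,interpolation=2)
cv2.imwrite("pics/l1.png",np.hstack([a,b])[:,:,::-1])
E
```

```text
ft_force: [-3.6, -0.2, -0.0]
grasp_force: 1.7
t 3.27 q [-0.525, 0.6063, 1.7008, -0.0001, 0.8357, 0.9773] p [ 549.2 -304.3   82.4] x [ 0.998  0.069 -0.001] y [ 0.069 -0.998 -0.001] F [-3.6 -0.2 -0. ] w 0.6
ft_force: [-3.3, 0.1, -0.9]
grasp_force: 1.6
t 3.43 q [-0.5213, 0.6104, 1.6925, 0.0, 0.8396, 0.9808] p [ 553.4 -304.1   82.4] x [ 0.998  0.069 -0.001] y [ 0.069 -0.998 -0.   ] F [-3.3  0.1 -0.9] w 0.5
```

View pics/l1.png

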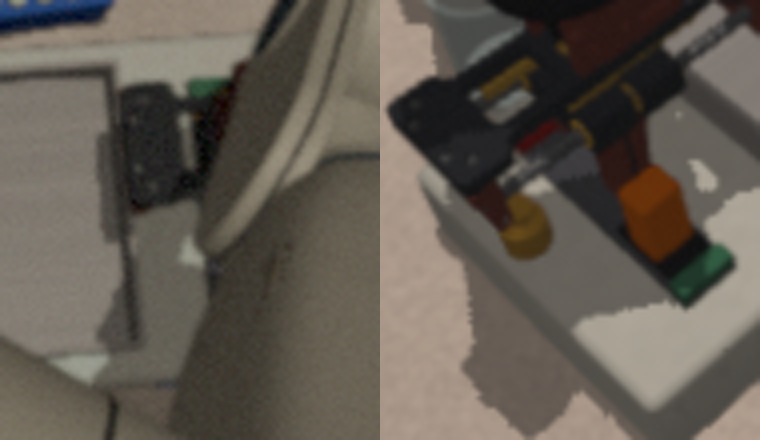

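The grip is at l1 (655,210). The dark foot has nearly reached the green stop at (700,275), and the weight hasn't moved. I'll keep pushing until it stops.

```bash

for i in 1; do python3 -m pendant '{"grip":[-1,-1],"linear":[[2,0,0],[2,0,0]],"angular":[[0,0,0],[0,0,0]]}' |grep ft_; python3 o.py; done
python3 -m pendant '{"grip":[-1,-1],"linear":[[1.5,0,0],[1.5,0,0]],"angular":[[0,0,0],[0,0,0]]}' |grep ft_; python3 o.py
```

```text
ft_force: [-18.9, -2.4, 11.6]
t 3.7 q [-0.5189, 0.6133, 1.6862, -0.003, 0.8477, 0.9843] p [ 554.8 -303.9   82.5] x [ 0.998  0.07  -0.006] y [ 0.07  -0.998 -0.001] F [-18.9  -2.4  11.6] w 0.1
ft_force: [-28.4, -5.0, 17.9]
t 3.87 q [-0.5177, 0.6152, 1.6822, -0.0055, 0.8548, 0.9869] p [ 555.  -303.9   82.6] x [ 0.997  0.07  -0.011] y [ 0.07  -0.998 -0.002] F [-28.4  -5.   17.9] w 0.4
```

```bash

python3 -m pendant '{"grip":[-1,-1,-1,-1,-1,-1,-1,-1,-1],"linear":[[-6,0,0],[-8,0,0],[-6,0,0],[0,0,-30],[0,0,-35],[0,0,-35],[0,0,-35],[0,0,0],[0,0,0]],"angular":[[0,0,0],[0,0,0],[0,0,0],[0,0,0],[0,0,0],[0,0,0],[0,0,0],[0,0,0],[0,0,0]]}' >/dev/null; python3 o.py
python3 -m pendant '{"grip":[1,1,1,1,1,1,1,1,1,1,1,1],"linear":[[0,-30,0],[0,-39,0],[0,-39,0],[0,-39,0],[0,-39,0],[0,-39,0],[0,-39,0],[0,-39,0],[0,-39,0],[0,-39,0],[0,-39,0],[0,-30,0]],"angular":[[0,0,0],[0,0,0],[0,0,0],[0,0,0],[0,0,0],[0,0,0],[0,0,0],[0,0,0],[0,0,0],[0,0,0],[0,0,0],[0,0,0]]}' >/dev/null; python3 o.py
python3 -m pendant '{"grip":[1,1,1,1,1,1,1,1,1,1,1,1],"linear":[[0,0,0],[0,0,0],[0,0,0],[0,0,0],[0,0,0],[0,0,0],[0,0,0],[0,0,0],[0,0,0],[0,0,0],[0,0,0],[0,0,0]],"angular":[[0,0,-0.107],[0,0,-0.107],[0,0,-0.107],[0,0,-0.107],[0,0,-0.107],[0,0,-0.107],[0,0,-0.107],[0,0,-0.107],[0,0,-0.107],[0,0,-0.107],[0,0,-0.107],[0,0,-0.107]]}' >/dev/null; python3 o.py
python3 - <<'E'
from h import *
from scipy.optimize import least_squares
import ast
t=ctrl.get_image("top"); m,st,c=blob(t,(3,180,100),(16,255,255),(380,150,411,225)); P=plane("top",[c],107)[0]; print("grip now",c,P)
a=cv2.resize(t[145:255,340:435],None,fx=4,fy=4,interpolation=2); b=cv2.resize(t[140:260,140:250],None,fx=3.66,fy=3.66,interpolation=2)[:440]
cv2.imwrite("pics/l2.png",np.hstack([a,b[:440]])[:,:,::-1])
D=[ast.literal_eval(l) for l in open("log.txt")]
q=np.array([d[0] for d in D]);p=np.array([d[1] for d in D])
r=np.hypot(p[:,0],p[:,1])
def f(v):
    a1,h,L2,L3,dt,e=v; A=q[:,1];B=A+q[:,2];C=B+q[:,4]
    return np.r_[a1+L2*np.sin(A)+L3*np.sin(B)+e*np.cos(B)+dt*np.sin(C)-r,h+L2*np.cos(A)+L3*np.cos(B)-e*np.sin(B)+dt*np.cos(C)-p[:,2]]
s=least_squares(f,[0,350,450,450,250,0],loss="soft_l1");print(s.x.round(1),np.abs(s.fun).max(),s.cost)
E
```

```text
t 4.62 q [-0.5329, 0.4192, 1.6417, 0.0004, 1.0743, 0.9688] p [ 542.3 -305.9  220.5] x [0.998 0.069 0.005] y [ 0.069 -0.998  0.003] F [-0.5  0.5 -0.4] w 0.3
t 5.62 q [0.2574, 0.2919, 1.8462, 0.0007, 1.0054, 1.7581] p [508.3 146.3 216.1] x [ 0.998  0.07  -0.002] y [ 0.07  -0.998 -0.   ] F [ 0.1  0.2 -0.1] w 76.8
t 6.62 q [0.2526, 0.2919, 1.8465, 0.0003, 1.0055, 0.4651] p [508.8 143.7 216. ] x [ 0.211  0.977 -0.001] y [ 0.977 -0.211 -0.002] F [-0.3 -0.5  0.1] w 87.9
grip now [399.07692308 175.83333333] [ 575.89505851 -301.37050502  107.        ]Traceback (most recent call last):
  File "<stdin>", line 6, in <module>
    return _nx.concatenate(arrs, 1, dtype=dtype, casting=casting)
           ~~~~~~~~~~~~~~~^^^^^^^^^^^^^^^^^^^^^^^^^^^^^^^^^^^^^^^
ValueError: all the input array dimensions except for the concatenation axis must match exactly, but along dimension 0, the array at index 0 has size 440 and the array at index 1 has size 439
```

```bash
cat > kin.py <<'E'
from h import *
from scipy.optimize import least_squares
import ast
D=[ast.literal_eval(l) for l in open("log.txt")]
q=np.array([d[0] for d in D]);p=np.array([d[1] for d in D])
r=np.hypot(p[:,0],p[:,1])
def f(v,e=0):
    a1,h,L2,L3,dt=v; A=q[:,1];B=A+q[:,2];C=B+q[:,4]
    return np.r_[a1+L2*np.sin(A)+L3*np.sin(B)+dt*np.sin(C)-r,h+L2*np.cos(A)+L3*np.cos(B)+dt*np.cos(C)-p[:,2]]
s=least_squares(f,[0,350,450,450,250],loss="soft_l1");print(s.x.round(1),np.abs(s.fun).max(),s.cost)
J=s.jac;print(np.linalg.svd(J)[1])
E
python3 kin.py
```

```text
[ -7.4 281.3 513.1 463.5 309.2] 11.00550531234694 59.661699648310346
[4.29214188 2.66881134 0.1605678  0.11617981 0.00471463]
```

```bash

python3 -m pendant '{"grip":[1,1,1,1],"linear":[[0,0,0],[0,0,0],[0,0,0],[0,0,0]],"angular":[[0.054,0.107,0],[0.054,0.107,0],[0.054,0.107,0],[0,0,0]]}' ; python3 o.py
python3 -m pendant '{"grip":[1,1,1,1],"linear":[[0,0,0],[0,0,0],[0,0,0],[0,0,0]],"angular":[[-0.054,-0.107,0],[-0.054,-0.107,0],[-0.054,-0.107,0],[0,0,0]]}' >/dev/null; python3 o.py
cat > ik.py <<'E'
from h import *
from scipy.spatial.transform import Rotation as Ro
from scipy.optimize import least_squares
import ast
D=[ast.literal_eval(l) for l in open("log.txt")]
Q=np.array([d[0] for d in D]);P=np.array([d[1] for d in D]);W=Ro.from_rotvec([d[2] for d in D])
def fk(q,v):
    a1,h,L2,L3,dt,s4=*v,1
    A=q[1];B=A+q[2]; R=Ro.from_euler("ZYZYZ",[q[0],B,q[3],q[4],q[5]+np.pi/2])
    p=Ro.from_euler("Z",q[0]).apply([a1+L2*np.sin(A)+L3*np.sin(B),0,h+L2*np.cos(A)+L3*np.cos(B)]).ravel()+dt*R.as_matrix()[:,2]
    return p,R
fit=least_squares(lambda v:np.concatenate([fk(q,v)[0]-p for q,p in zip(Q,P)]),[0,280,510,460,300],loss="soft_l1"); V=fit.x
lo=np.array([-3,-.9,.09,-1.31,.11,-2.54]);hi=np.array([3,2.11,2.58,4.45,2.69,2.54])
def ik(p,R,q0):
    f=lambda q:(lambda a:np.r_[(a[0]-p)/100,(a[1].inv()*R).as_rotvec()])(fk(q,V))
    s=least_squares(f,np.clip(q0,lo+1e-3,hi-1e-3),bounds=(lo,hi)); return s.x,np.abs(s.fun).max()
if __name__=="__main__":
    print("V",V.round(1),"pos res",np.abs(fit.fun).max(),"rot res",[round(float((fk(q,V)[1].inv()*w).magnitude()),3) for q,w in zip(Q,W)])
E
python3 ik.py
```

```text
t: 7.0
ee_pos: [509.5, 141.7, 215.7]
orientation: [-2.19, -1.746, -0.211]
ft_force: [-0.2, -1.7, -0.3]
width: 88.0
grasp_force: 0.0
t 7.0 q [0.0424, 0.332, 1.8445, 0.4067, 1.0805, 0.0529] p [509.5 141.7 215.7] x [0.238 0.918 0.317] y [ 0.967 -0.194 -0.164] F [-0.2 -1.7 -0.3] w 88.0
t 7.33 q [0.2609, 0.2897, 1.8453, -0.0086, 1.005, 0.4818] p [509.3 146.  217.6] x [ 0.215  0.977 -0.006] y [ 0.977 -0.215  0.005] F [ 0.2 -0.3  0.8] w 87.9Traceback (most recent call last):
  File "ik.py", line 12, in <module>
    fit=least_squares(lambda v:np.concatenate([fk(q,v)[0]-p for q,p in zip(Q,P)]),[0,280,510,460,300],loss="soft_l1"); V=fit.x
    return func(*args, **kwargs)
    vector_fun = VectorFunction(
        fun_wrapped,
    ...<6 lines>...
        workers=workers
    )
    self._update_fun()
    ~~~~~~~~~~~~~~~~^^
    self.f = self.fun_wrapped(xp_copy(self.x))
             ~~~~~~~~~~~~~~~~^^^^^^^^^^^^^^^^^
    return np.atleast_1d(self.fun(x))
                         ~~~~~~~~^^^
    return self.f(x, *self.args, **self.kwargs)
           ~~~~~~^^^^^^^^^^^^^^^^^^^^^^^^^^^^^^
  File "ik.py", line 12, in <lambda>
    fit=least_squares(lambda v:np.concatenate([fk(q,v)[0]-p for q,p in zip(Q,P)]),[0,280,510,460,300],loss="soft_l1"); V=fit.x
                                               ~~^^^^^
  File "ik.py", line 9, in fk
    A=q[1];B=A+q[2]; R=Ro.from_euler("ZYZYZ",[q[0],B,q[3],q[4],q[5]+np.pi/2])
                       ~~~~~~~~~~~~~^^^^^^^^^^^^^^^^^^^^^^^^^^^^^^^^^^^^^^^^^
  File "scipy/spatial/transform/_rotation.pyx", line 1413, in scipy.spatial.transform._rotation.Rotation.from_euler
ValueError: Expected axis specification to be a non-empty string of upto 3 characters, got ZYZYZ
```

```bash
sed -i 's/R=Ro.from_euler("ZYZYZ",\[q\[0\],B,q\[3\],q\[4\],q\[5\]+np.pi\/2\])/R=Ro.from_euler("ZYZ",[q[0],B,q[3]])*Ro.from_euler("YZ",[q[4],q[5]+np.pi\/2])/' ik.py
python3 ik.py
cat > scan.py <<'E'
from ik import *
TR=np.array([525,-155.])
def pose(al,th,xy_bar,zbar):
    a=np.radians(al);t=np.radians(th);x=np.array([-np.sin(a),np.cos(a),0]);z=np.array([np.cos(a)*np.sin(t),np.sin(a)*np.sin(t),-np.cos(t)])
    return np.r_[xy_bar,zbar]+19*z,Ro.from_matrix(np.c_[x,np.cross(z,x),z])
if __name__=="__main__":
  q=Q[-1]
  for al in (64,74,84,94,104,114):
    d=np.array([np.cos(np.radians(al)),np.sin(np.radians(al))]); bar=TR+d*(25-43)
    for th in (0,25,50,75,80):
        p,R=pose(al,th,bar,225 if th<60 else 205)
        if th==0: q=np.array([-.3,.35,1.75,0,1.04,np.radians(np.degrees(-.3)-al)])
        q,e=ik(p,R,q); print(al,th,p.round(0),q.round(2),round(e,3))
E
python3 scan.py
```

```text
V [ -3.4 285.5 535.9 447.8 342.7] pos res 16.646526476302256 rot res [0.0, 0.0, 0.0, 0.0, 0.0, 0.0, 0.0, 0.0, 0.0, 0.0, 0.0, 0.0, 0.0, 0.0, 0.0, 0.0]
64 0 [ 517. -171.  206.] [-0.32  0.33  1.82 -0.    0.99 -1.44] 0.0
64 25 [ 521. -164.  208.] [-0.57  0.36  1.85  0.51  1.04 -1.97] 0.0
64 50 [ 523. -158.  213.] [-0.77  0.5   1.87  0.87  1.27 -2.38] 0.0
64 75 [ 525. -155.  200.] [-0.86  0.74  1.83  1.04  1.54 -2.54] 0.079
64 80 [ 525. -154.  202.] [-0.86  0.79  1.81  1.06  1.6  -2.54] 0.11
74 0 [ 520. -172.  206.] [-0.32  0.33  1.81 -0.    1.   -1.61] 0.0
74 25 [ 522. -165.  208.] [-0.56  0.4   1.79  0.47  1.12 -2.1 ] 0.0
74 50 [ 524. -158.  213.] [-0.74  0.56  1.76  0.77  1.38 -2.41] 0.0
74 75 [ 525. -155.  200.] [-0.82  0.8   1.7   0.95  1.65 -2.54] 0.066
74 80 [ 525. -154.  202.] [-0.82  0.85  1.69  0.98  1.71 -2.54] 0.09
84 0 [ 523. -173.  206.] [-0.32  0.34  1.8  -0.    1.   -1.79] 0.0
84 25 [ 524. -165.  208.] [-0.55  0.44  1.73  0.42  1.2  -2.21] 0.0
84 50 [ 525. -158.  213.] [-0.7   0.62  1.65  0.69  1.49 -2.45] 0.0
84 75 [ 525. -155.  200.] [-0.77  0.86  1.57  0.86  1.76 -2.54]
[... 420 characters left out ...]
104 0 [ 529. -172.  206.] [-0.31  0.35  1.79 -0.    1.   -2.13] 0.0
104 25 [ 527. -165.  208.] [-0.5   0.51  1.61  0.33  1.34 -2.44] 0.0
104 50 [ 526. -158.  213.] [-0.61  0.72  1.45  0.52  1.68 -2.54] 0.024
104 75 [ 525. -155.  200.] [-0.66  0.97  1.33  0.69  1.98 -2.54] 0.081
104 80 [ 525. -154.  202.] [-0.67  1.01  1.31  0.73  2.04 -2.54] 0.083
114 0 [ 532. -171.  206.] [-0.31  0.35  1.78 -0.    1.01 -2.3 ] 0.0
114 25 [ 529. -164.  208.] [-0.46  0.54  1.56  0.27  1.39 -2.54] 0.01
114 50 [ 526. -158.  213.] [-0.55  0.77  1.35  0.43  1.78 -2.54] 0.091
114 75 [ 525. -155.  200.] [-0.6   1.02  1.22  0.61  2.08 -2.54] 0.115
114 80 [ 525. -154.  202.] [-0.61  1.06  1.2   0.65  2.14 -2.54] 0.108
```

```bash
sed -i 's/for al in .*/for al in (-40,-50,-60,-70,-80,-90):/' scan.py; python3 scan.py
```

```text
-40 0 [ 511. -143.  206.] [-0.27  0.31  1.85  0.    0.98  0.42] 0.0
-40 25 [ 517. -149.  208.] [-0.14  0.15  2.15 -0.47  0.52  0.94] 0.0
-40 50 [ 522. -153.  213.] [ 0.02  0.14  2.3  -1.31  0.51  1.87] 0.151
-40 75 [ 525. -155.  200.] [ 0.23  0.34  2.22 -1.31  0.92  2.19] 0.434
-40 80 [ 526. -155.  202.] [ 0.28  0.42  2.19 -1.31  1.06  2.32] 0.446
-50 0 [ 513. -141.  206.] [-0.27  0.31  1.85 -0.    0.99  0.6 ] 0.0
-50 25 [ 519. -147.  208.] [-0.09  0.18  2.11 -0.55  0.61  1.21] 0.0
-50 50 [ 523. -152.  213.] [ 0.12  0.21  2.27 -1.31  0.7   2.09] 0.087
-50 75 [ 525. -155.  200.] [ 0.31  0.48  2.17 -1.31  1.14  2.44] 0.349
-50 80 [ 525. -156.  202.] [ 0.34  0.55  2.14 -1.31  1.24  2.53] 0.411
-60 0 [ 516. -139.  206.] [-0.26  0.31  1.84 -0.    0.99  0.78] 0.0
-60 25 [ 520. -146.  208.] [-0.05  0.21  2.07 -0.58  0.7   1.42] 0.0
-60 50 [ 523. -152.  213.] [ 0.19  0.28  2.24 -1.31  0.84  2.28] 0.016
-60 75 [ 525. -155.  200.] [ 0.33  0.55  2.14 -1.31  1.24  2.54] 0.25
-60 80 [ 525. -156.  202.] [ 0.34  0.59  2.12 -1.31  1.29  2.54] 0.273
-70 0 [ 519. -138.  206.] [-0.26  0.32  1.84  0.   
[... 292 characters left out ...]
.155
-80 0 [ 522. -137.  206.] [-0.26  0.32  1.83  0.    0.99  1.14] 0.0
-80 25 [ 523. -145.  208.] [-0.01  0.29  1.96 -0.56  0.89  1.75] 0.0
-80 50 [ 524. -152.  213.] [ 0.22  0.4   2.05 -1.05  1.08  2.34] 0.0
-80 75 [ 525. -155.  200.] [ 0.32  0.64  2.03 -1.22  1.36  2.54] 0.108
-80 80 [ 525. -156.  202.] [ 0.33  0.68  2.01 -1.23  1.43  2.54] 0.144
-90 0 [ 525. -137.  206.] [-0.26  0.32  1.82  0.    0.99  1.32] 0.0
-90 25 [ 525. -145.  208.] [-0.    0.33  1.9  -0.53  0.98  1.89] 0.0
-90 50 [ 525. -152.  213.] [ 0.21  0.46  1.94 -0.94  1.19  2.36] 0.0
-90 75 [ 525. -155.  200.] [ 0.3   0.7   1.91 -1.11  1.47  2.54] 0.091
-90 80 [ 525. -156.  202.] [ 0.31  0.75  1.89 -1.13  1.53  2.54] 0.124
```

```bash
cat > scan2.py <<'E'
from scan import *
for sl in (1,):
  for al in list(range(-10,100,10)):
    d=np.array([np.cos(np.radians(al)),np.sin(np.radians(al))]); bar=TR+d*(25-43)
    q=np.array([-.3,.35,1.75,0,1.04,-.3-np.radians(al)]); best=None
    for th in range(0,81,4):
        p,R=pose(al,th,bar,225 if th<50 else 210)
        q,e=ik(p,R,q)
        if e<2e-3: best=(th,q.round(2))
    print(al,best,"final",q.round(2),round(e,3))
E
python3 scan2.py
```

```text
-10 (44, array([-0.38,  0.09,  2.42,  2.3 ,  0.19, -2.46])) final [-0.66  0.26  2.53  2.22  0.82 -2.54] 0.366
0 (48, array([-0.53,  0.13,  2.44,  2.01,  0.42, -2.41])) final [-0.76  0.32  2.48  2.    0.92 -2.54] 0.327
10 (48, array([-0.64,  0.17,  2.38,  1.67,  0.57, -2.3 ])) final [-0.84  0.39  2.41  1.79  1.03 -2.54] 0.281
20 (52, array([-0.75,  0.28,  2.35,  1.59,  0.78, -2.47])) final [-0.89  0.47  2.32  1.6   1.14 -2.54] 0.231
30 (56, array([-0.82,  0.37,  2.27,  1.44,  0.95, -2.53])) final [-0.92  0.55  2.21  1.44  1.25 -2.54] 0.181
40 (56, array([-0.84,  0.43,  2.16,  1.26,  1.06, -2.49])) final [-0.92  0.62  2.1   1.31  1.36 -2.54] 0.152
50 (60, array([-0.86,  0.53,  2.04,  1.15,  1.22, -2.54])) final [-0.9   0.69  1.98  1.2   1.46 -2.54] 0.134
60 (60, array([-0.83,  0.59,  1.92,  1.02,  1.32, -2.52])) final [-0.88  0.76  1.86  1.1   1.56 -2.54] 0.113
70 (60, array([-0.8 ,  0.64,  1.8 ,  0.91,  1.43, -2.52])) final [-0.84  0.82  1.74  1.01  1.67 -2.54] 0.093
80 (60, array([-0.76,  0.7 ,  1.68,  0.81,  1.54, -2.53])) final [-0.8   0.87  1.61  0.93  1.78 -2.54] 0.077
90 (56, array([-0.7 ,  0.72,  1.57,  0.69,  1.6 , -2.53])) final [-0.75  0.93  1.49  0.85  1.89 -2.54] 0.069
```

```bash

python3 -m pendant '{"grip":[1,1,1,1,1,1,1,1,1,1,1,1],"linear":[[28,-6,0],[28,-6,0],[0,0,0],[0,0,0],[0,0,0],[0,0,0],[0,0,0],[0,0,0],[0,0,0],[0,0,0],[0,0,0],[0,0,0]],"angular":[[0,0,0],[0,0,0],[0,0,-0.1065],[0,0,-0.1065],[0,0,-0.1065],[0,0,-0.1065],[0,0,-0.1065],[0,0,-0.1065],[0,0,-0.1065],[0,0,-0.1065],[0,0,-0.1065],[0,0,-0.1065]]}' >/dev/null; python3 o.py
python3 -m pendant '{"grip":[1,1,1,1,1,1,1,1,1,1,1,1],"linear":[[0,0,0],[0,0,0],[0,0,0],[0,0,0],[0,0,0],[0,0,0],[0,0,0],[0,0,0],[0,0,0],[0,0,0],[0,0,0],[0,0,0]],"angular":[[0,0,-0.1065],[0,0,-0.1065],[0,0,-0.1065],[0,0,-0.1065],[0,0,-0.1065],[0,0,-0.1065],[0,0,-0.1065],[0,0,-0.1065],[0,0,-0.1065],[0,0,-0.1065],[0,0,-0.1065],[0,0,-0.1065]]}' >/dev/null; python3 o.py
python3 -m pendant '{"grip":[1,1,1,1,1,1,1,1,1],"linear":[[0,0,0],[0,0,0],[0,0,0],[0,0,0],[0,0,0],[0,0,0],[0,0,0],[0,0,0],[0,0,0]],"angular":[[0,0,-0.1065],[0,0,-0.1065],[0,0,-0.1065],[0,0,-0.1065],[0,0,-0.1065],[0,0,-0.1065],[0,0,-0.1065],[0,0,0],[0,0,0]]}' >/dev/null; python3 o.py
cat > scan3.py <<'E'
from ik import *
TR=np.array([525,-155.])
def pose(al,th,xy_bar,zbar):
    a=np.radians(al);t=np.radians(th);x=np.array([np.sin(a),-np.cos(a),0]);z=np.array([np.cos(a)*np.sin(t),np.sin(a)*np.sin(t),-np.cos(t)])
    return np.r_[xy_bar,zbar]+19*z,Ro.from_matrix(np.c_[x,np.cross(z,x),z])
if __name__=="__main__":
  for al in (64,74,84,94):
    d=np.array([np.cos(np.radians(al)),np.sin(np.radians(al))]); bar=TR+d*(25-43); q=np.array([-.3,.35,1.75,0,1.04,-.3-np.radians(al)+np.pi])
    for th in (0,25,50,75,80):
        p,R=pose(al,th,bar,235 if th<60 else 210); q,e=ik(p,R,q); print(al,th,p.round(0),q.round(2),round(e,3))
E
python3 scan3.py; tail -3 log.txt | cut -c1-60
```

```text
t 8.33 q [0.3534, 0.3181, 1.806, 0.0014, 1.0185, -0.4984] p [509.6 201.  216.9] x [-0.752  0.659  0.001] y [ 0.659  0.752 -0.   ] F [-0.3  0.1 -0.2] w 87.8
t 9.33 q [0.3533, 0.3181, 1.806, 0.0014, 1.0184, -1.7764] p [509.6 201.  216.9] x [-0.848 -0.53   0.001] y [-0.53   0.848  0.001] F [-0.8  0.2 -0.1] w 87.9
t 10.08 q [0.3535, 0.3179, 1.8056, 0.0009, 1.0189, -2.5136] p [509.7 201.  217.1] x [-0.272 -0.962 -0.   ] y [-0.962  0.272  0.001] F [ 0.3  0.4 -0.4] w 87.6
64 0 [ 517. -171.  216.] [-0.32  0.32  1.81 -0.    1.02  1.7 ] 0.0
64 25 [ 521. -164.  218.] [-0.57  0.35  1.84  0.5   1.06  1.18] 0.0
64 50 [ 523. -158.  223.] [-0.77  0.49  1.86  0.86  1.28  0.78] 0.0
64 75 [ 525. -155.  205.] [-0.87  0.75  1.86  1.08  1.55  0.49] 0.0
64 80 [ 525. -154.  207.] [-0.88  0.8   1.85  1.11  1.61  0.45] 0.0
74 0 [ 520. -172.  216.] [-0.32  0.32  1.8  -0.    1.02  1.53] 0.0
74 25 [ 522. -165.  218.] [-0.56  0.39  1.78  0.46  1.14  1.06] 0.0
74 50 [ 524. -158.  223.] [-0.74  0.55  1.75  0.77  1.39  0.75] 0.0
74 75 [ 525. -155.  205.] [-0.83  0.8   1.72  0.97  1.65  0.52] 0.0
74 80 [ 525. -154.  
[... 208 characters left out ...]
 [-0.7   0.61  1.64  0.69  1.5   0.7 ] 0.0
84 75 [ 525. -155.  205.] [-0.78  0.85  1.59  0.88  1.76  0.54] 0.0
84 80 [ 525. -154.  207.] [-0.79  0.9   1.58  0.91  1.82  0.52] 0.0
94 0 [ 526. -173.  216.] [-0.32  0.33  1.78 -0.    1.02  1.18] 0.0
94 25 [ 526. -165.  218.] [-0.52  0.47  1.66  0.37  1.29  0.82] 0.0
94 50 [ 525. -158.  223.] [-0.66  0.66  1.54  0.61  1.6   0.65] 0.0
94 75 [ 525. -155.  205.] [-0.72  0.91  1.46  0.79  1.87  0.54] 0.0
94 80 [ 525. -154.  207.] [-0.73  0.95  1.45  0.82  1.93  0.53] 0.0
[[0.3533743051825811, 0.31807979160259897, 1.805958831336712
[[0.35334605961584425, 0.3180714629242231, 1.805980848541408
[[0.3535219879423423, 0.3178767012878252, 1.8056462851539004
```

```bash

python3 -m pendant '{"grip":[1,1,1,1,1,1],"linear":[[0,0,30],[0,0,30],[0,0,30],[0,0,27],[0,0,0],[0,0,0]],"angular":[[0,0,0],[0,0,0],[0,0,0],[0,0,0],[0,0,0],[0,0,0]]}' >/dev/null; python3 o.py
python3 -m pendant '{"grip":[-1,-1,-1,-1,-1,-1,-1,-1,-1,-1,-1,-1],"linear":[[0,0,0],[0,0,0],[0,0,0],[0,0,0],[0,0,0],[0,0,0],[0,0,0],[0,0,0],[0,0,0],[0,0,0],[0,0,0],[0,0,0]],"angular":[[0,0,0],[0,0,0],[0,0,0],[0,0,0],[0,0,0],[0,0,0],[0,0,0],[0,0,0],[0,0,0],[0,0,0],[0,0,0],[0,0,0]]}'; python3 o.py
```

```text
t 10.58 q [0.3537, 0.4879, 1.8782, 0.0004, 0.779, -2.5146] p [509.  200.7  99.6] x [-0.27  -0.963  0.002] y [-0.963  0.27   0.003] F [-0.2 -0.4 -0.6] w 87.6
t: 11.58
ee_pos: [509.7, 201.0, 100.4]
orientation: [1.9, -2.501, -0.001]
ft_force: [0.3, 0.9, -3.4]
width: 13.8
grasp_force: 30.0
t 11.58 q [0.3538, 0.4866, 1.8781, 0.0001, 0.7779, -2.5167] p [509.7 201.  100.4] x [-0.268 -0.963  0.   ] y [-0.963  0.268  0.001] F [ 0.3  0.9 -3.4] w 13.8
```

```bash

python3 -m pendant '{"grip":[-1,-1,-1,-1,-1,-1,-1,-1,-1,-1],"linear":[[0,0,-8],[0,0,-16],[0,0,-25],[0,0,-30],[0,0,-30],[0,0,-30],[0,0,-25],[0,0,-16],[0,0,0],[0,0,0]],"angular":[[0,0,0],[0,0,0],[0,0,0],[0,0,0],[0,0,0],[0,0,0],[0,0,0],[0,0,0],[0,0,0],[0,0,0]]}' ; python3 o.py
python3 - <<'E'
from h import *
for n in("scene","top"):
    cv2.imwrite(f"pics/lift_{n}.png",ctrl.get_image(n)[:,:,::-1])
E
```

```text
t: 12.42
ee_pos: [510.1, 201.0, 281.1]
orientation: [-1.9, 2.5, -0.001]
ft_force: [-0.4, 0.1, -4.6]
width: 13.8
grasp_force: 30.0
t 12.42 q [0.3537, 0.2444, 1.7453, -0.0001, 1.1506, -2.5168] p [510.1 201.  281.1] x [-0.268 -0.963 -0.001] y [-0.963  0.268 -0.001] F [-0.4  0.1 -4.6] w 13.8
```

View pics/lift_scene.png

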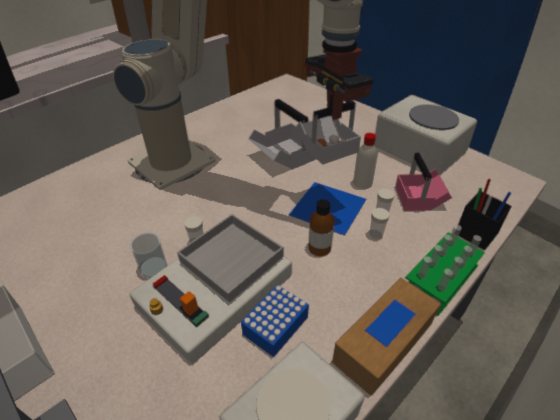

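The pan is lifted with stones in it at (330,140). The grip stands by the green stop at (189,303), and the mat is clear at (328,207).

```bash

for k in 1 2 3; do python3 -m pendant '{"grip":[-1,-1,-1,-1,-1,-1,-1,-1,-1,-1,-1,-1],"linear":[[0,0,0],[0,0,0],[0,0,0],[0,0,0],[0,0,0],[0,0,0],[0,0,0],[0,0,0],[0,0,0],[0,0,0],[0,0,0],[0,0,0]],"angular":[[0,0,0.1],[0,0,0.106],[0,0,0.106],[0,0,0.106],[0,0,0.106],[0,0,0.106],[0,0,0.106],[0,0,0.106],[0,0,0.106],[0,0,0.106],[0,0,0.106],[0,0,0.1]]}' >/dev/null; done; python3 o.py
python3 -m pendant '{"grip":[-1,-1,-1,-1,-1,-1,-1],"linear":[[0,0,0],[0,0,0],[0,0,0],[0,0,0],[0,0,0],[0,0,0],[0,0,0]],"angular":[[0,0,0.106],[0,0,0.106],[0,0,0.106],[0,0,0.106],[0,0,0.106],[0,0,0.08],[0,0,0]]}' >/dev/null; python3 o.py
```

```text
t 15.52 q [0.3537, 0.2479, 1.747, 0.0, 1.1506, 1.2685] p [509.  200.6 278.5] x [ 0.792  0.61  -0.004] y [ 0.61  -0.792 -0.001] F [-0.   0.1 -3.2] w 14.1
t 16.1 q [0.3538, 0.2477, 1.7469, 0.0, 1.1507, 1.8761] p [509.  200.7 278.6] x [ 0.999  0.048 -0.004] y [ 0.048 -0.999  0.001] F [ 0.3 -0.3 -3.3] w 14.0
```

```bash

python3 -m pendant '{"grip":[-1,-1,-1,-1,-1,-1,-1,-1,-1,-1,-1,-1],"linear":[[0,10,0],[0,20,0],[0,32,0],[0,40,0],[0,40,0],[0,40,0],[0,40,0],[0,40,0],[0,40,0],[0,32,0],[0,25,0],[0,15,0]],"angular":[[0,0,0],[0,0,0],[0,0,0],[0,0,0],[0,0,0],[0,0,0],[0,0,0],[0,0,0],[0,0,0],[0,0,0],[0,0,0],[0,0,0]]}' >/dev/null
python3 -m pendant '{"grip":[-1,-1,-1,-1,-1,-1],"linear":[[-1,0,15],[0,0,20],[0,0,15],[0,0,8],[0,0,0],[0,0,0]],"angular":[[0,0,0],[0,0,0],[0,0,0],[0,0,0],[0,0,0],[0,0,0]]}' >/dev/null; python3 o.py
python3 - <<'E'
from h import *
a,b=ctrl.get_image("scene"),ctrl.get_image("top"); im=np.hstack([cv2.resize(a[130:340,100:340],None,fx=1.6,fy=1.6),cv2.resize(b[130:340,270:510],None,fx=1.6,fy=1.6)])
cv2.imwrite("pics/pre.png",im[:,:,::-1])
E
```

```text
t 17.6 q [-0.3375, 0.3225, 1.7847, -0.0001, 1.0355, 1.1811] p [ 527.9 -172.7  222.4] x [ 0.999  0.052 -0.001] y [ 0.052 -0.999 -0.   ] F [-0.8  0.8 -3.5] w 13.8
```

View pics/pre.png

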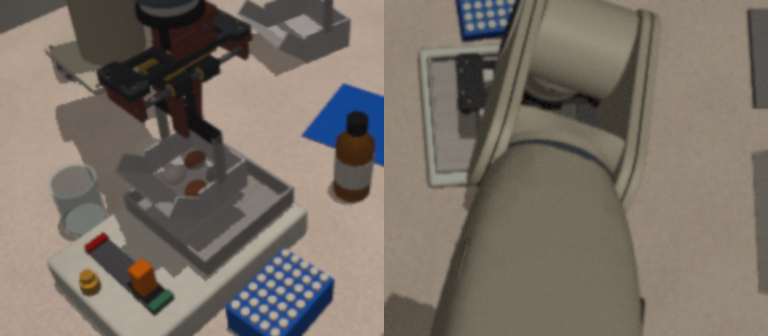

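```bash

python3 -m pendant '{"grip":[-1,-1,-1,-1,-1,-1,-1,-1,-1,-1,-1],"linear":[[0,-2,0],[0,-2,0],[0,-2,0],[0,-2,0],[0,-2,0],[0,-2,0],[0,-2,0],[0,-2,0],[0,10,9],[0,12,11],[0,0,0]],"angular":[[0.105,0,0],[0.105,0,0],[0.105,0,0],[0.105,0,0],[0.105,0,0],[0.105,0,0],[0.105,0,0],[0.105,0,0],[0,0,0],[0,0,0],[0,0,0]]}'; python3 o.py
```

```text
t: 18.62
ee_pos: [526.4, -157.3, 195.2]
orientation: [-2.303, -0.058, 0.03]
ft_force: [0.0, 1.3, -3.4]
width: 13.8
grasp_force: 30.0
t 18.62 q [-0.6407, 0.634, 1.6123, 0.6078, 1.5241, 0.6475] p [ 526.4 -157.3  195.2] x [ 0.999  0.052 -0.003] y [ 0.032 -0.668 -0.743] F [ 0.   1.3 -3.4] w 13.8
```

```bash

python3 -m pendant '{"grip":[-1,-1,-1,-1,-1,-1,-1,-1,-1,-1,-1,-1],"linear":[[0,-2,0],[0,-2,0],[0,-2,0],[0,-2,0],[0,-2,0],[0,-1,0],[0,0,0],[0,0,0],[0,0,0],[0,0,0],[0,0,0],[0,0,0]],"angular":[[0.08,0,0],[0.08,0,0],[0.08,0,0],[0.08,0,0],[0.08,0,0],[0.08,0,0],[0,0,0],[0,0,0],[0,0,0],[0,0,0],[0,0,0],[0,0,0]]}'; python3 o.py
python3 - <<'E'
from h import *
a,b=ctrl.get_image("scene"),ctrl.get_image("top"); im=np.hstack([cv2.resize(a[130:340,100:340],None,fx=1.6,fy=1.6),cv2.resize(b[130:340,270:510],None,fx=1.6,fy=1.6)])
cv2.imwrite("pics/pour.png",im[:,:,::-1])
E
```

```text
t: 19.62
ee_pos: [527.4, -152.0, 208.7]
orientation: [-1.823, -0.048, 0.035]
ft_force: [-0.2, 0.3, -1.5]
width: 14.0
grasp_force: 30.0
t 19.62 q [-0.7106, 0.8449, 1.5196, 0.8212, 1.8653, 0.5575] p [ 527.4 -152.   208.7] x [0.999 0.052 0.001] y [ 0.014 -0.25  -0.968] F [-0.2  0.3 -1.5] w 14.0
```

View pics/pour.png

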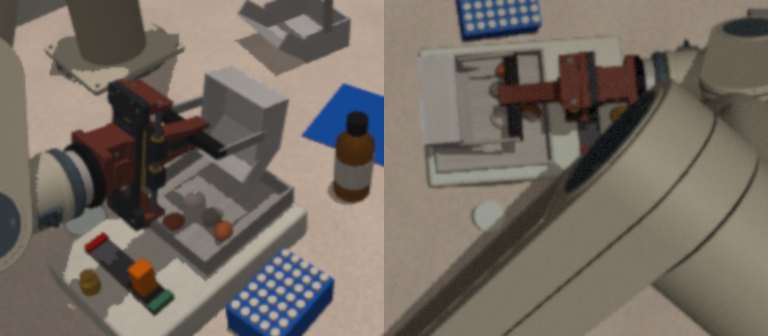

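All four stones are in the tray, at pour.png (175,220), (195,200), (212,215) and (223,230). Next I untip the pan and carry it back.

```bash

python3 -m pendant '{"grip":[-1,-1,-1],"linear":[[0,-29,-7],[0,-29,-7],[0,0,0]],"angular":[[0,0,0],[0,0,0],[0,0,0]]}'>/dev/null
python3 -m pendant '{"grip":[-1,-1,-1,-1,-1,-1,-1,-1,-1,-1,-1,-1],"linear":[[0,2,0],[0,2,0],[0,2,0],[0,2,0],[0,2,0],[0,2,0],[0,2,0],[0,2,0],[0,2,0],[0,2,0],[0,2,0],[0,2,0]],"angular":[[-0.11,0,0],[-0.11,0,0],[-0.11,0,0],[-0.11,0,0],[-0.11,0,0],[-0.11,0,0],[-0.11,0,0],[-0.11,0,0],[-0.11,0,0],[-0.11,0,0],[-0.11,0,0],[-0.11,0,0]]}'>/dev/null
python3 -m pendant '{"grip":[-1,-1],"linear":[[0,0,0],[0,0,0]],"angular":[[0,0,0],[0,0,0]]}'; python3 o.py
```

```text
t: 21.13
ee_pos: [527.4, -166.4, 252.6]
orientation: [-3.137, -0.085, 0.002]
ft_force: [-1.0, -0.0, -2.0]
width: 13.7
grasp_force: 30.0
t 21.13 q [-0.3286, 0.2842, 1.7616, 0.003, 1.0983, 1.1866] p [ 527.4 -166.4  252.6] x [ 0.999  0.054 -0.001] y [ 0.054 -0.999 -0.003] F [-1. -0. -2.] w 13.7
```

```bash
python3 - <<'E'
from h import *
for n,box in(("scene",(280,170,380,245)),("top",(140,150,250,260))):
    im=cv2.imread(f"pics/lift_{n}.png")[:,:,::-1].copy()
    m,st,c=blob(im,(105,120,50),(125,255,255),box); r=cv2.approxPolyDP(max(cv2.findContours(m,0,2)[0],key=cv2.contourArea),4,True)[:,0]
    print(n,st,r.tolist(),plane(n,r,3)[:,:2].round(0).tolist(),plane(n,[c],3)[0].round(1))
E
python3 -m pendant '{"grip":[-1,-1,-1,-1,-1,-1,-1,-1,-1,-1,-1,-1],"linear":[[0,0,-20],[0,0,-25],[0,-15,-5],[0,-35,0],[0,-40,0],[0,-40,0],[0,-40,0],[0,-40,0],[0,-40,0],[0,-40,0],[0,-35,0],[0,-25,0]],"angular":[[0,0,0],[0,0,0],[0,0,0],[0,0,0],[0,0,0],[0,0,0],[0,0,0],[0,0,0],[0,0,0],[0,0,0],[0,0,0],[0,0,0]]}'>/dev/null
python3 -m pendant '{"grip":[-1,-1],"linear":[[0,-10,0],[0,0,0]],"angular":[[0,0,0],[0,0,0]]}'>/dev/null; python3 o.py
```

```text
scene [ 290  183   76   52 1763] [[314, 183], [290, 214], [308, 221], [316, 202], [326, 199], [334, 230], [344, 234], [365, 199]] [[424.0, 248.0], [471.0, 95.0], [525.0, 110.0], [488.0, 185.0], [499.0, 216.0], [599.0, 133.0], [627.0, 140.0], [580.0, 297.0]] [526.1 201.1   3. ]
top [ 178  165   53   73 1817] [[213, 165], [178, 175], [205, 188], [192, 237], [230, 226]] [[623.0, 141.0], [598.0, 229.0], [565.0, 160.0], [442.0, 191.0], [469.0, 97.0]] [528.9 151.6   3. ]
t 22.3 q [0.3381, 0.2197, 1.7272, 0.0025, 1.1969, 1.8549] p [509.5 192.5 302.1] x [ 0.999  0.053 -0.003] y [ 0.053 -0.999 -0.002] F [-0.5 -1.1 -2.1] w 13.4
```

```bash

python3 -m pendant '{"grip":[-1,-1,-1,-1,-1,-1,-1,-1,-1],"linear":[[7,-1,15],[7.5,-1,30],[0,0,35],[0,0,35],[0,0,35],[0,0,20],[0,0,10],[0,0,5],[0,0,0]],"angular":[[0,0,0],[0,0,0],[0,0,0],[0,0,0],[0,0,0],[0,0,0],[0,0,0],[0,0,0],[0,0,0]]}'>/dev/null; python3 o.py
```

```text
t 23.05 q [0.3312, 0.4725, 1.8467, 0.0004, 0.8238, 1.852] p [524.2 193.  117.4] x [ 0.999  0.05  -0.001] y [ 0.05  -0.999  0.   ] F [-1.4 -0.3 -3.1] w 13.3
```

```bash

python3 -m pendant '{"grip":[-1,-1,-1,-1],"linear":[[0,-2,6],[0,0,5],[0,0,2],[0,0,0]],"angular":[[0,0,0],[0,0,0],[0,0,0],[0,0,0]]}'>/dev/null; python3 o.py
python3 -m pendant '{"grip":[-1,-1,-1],"linear":[[0,0,2],[0,0,1.5],[0,0,0]],"angular":[[0,0,0],[0,0,0],[0,0,0]]}'>/dev/null; python3 o.py
```

```text
t 23.38 q [0.3372, 0.4921, 1.8513, 0.0001, 0.7979, 1.8563] p [523.8 196.3 105.1] x [0.999 0.052 0.   ] y [ 0.052 -0.999 -0.   ] F [-0.8 -0.  -2.1] w 13.7
t 23.63 q [0.3372, 0.498, 1.8528, 0.0, 0.7908, 1.8565] p [523.7 196.2 101.3] x [ 0.999  0.052 -0.   ] y [ 0.052 -0.999  0.   ] F [-0.8  0.5 -2.4] w 13.7
```

```bash

python3 -m pendant '{"grip":[-1,-1],"linear":[[0,0,1],[0,0,0]],"angular":[[0,0,0],[0,0,0]]}'>/dev/null; python3 o.py
python3 -m pendant '{"grip":[-1,-1],"linear":[[0,0,1],[0,0,0]],"angular":[[0,0,0],[0,0,0]]}'>/dev/null; python3 o.py
```

```text
t 23.8 q [0.3371, 0.4996, 1.8532, -0.0, 0.7888, 1.8565] p [523.8 196.2 100.3] x [ 0.999  0.051 -0.   ] y [ 0.051 -0.999  0.   ] F [ 0.1  0.4 -2.4] w 13.9
t 23.97 q [0.3369, 0.5, 1.8532, -0.0002, 0.7884, 1.8565] p [523.9 196.1 100.1] x [0.999 0.051 0.   ] y [ 0.051 -0.999  0.   ] F [-2.7 -1.9  5.7] w 13.6
```

Contact. I'll release gently, lift straight up and check.

```bash

python3 -m pendant '{"grip":[-0.4,-0.2,0,0.3,0.6,1,1,1,1],"linear":[[0,0,0],[0,0,0],[0,0,0],[0,0,0],[0,0,0],[0,0,0],[0,0,0],[0,0,0],[0,0,0]],"angular":[[0,0,0],[0,0,0],[0,0,0],[0,0,0],[0,0,0],[0,0,0],[0,0,0],[0,0,0],[0,0,0]]}'>/dev/null; python3 o.py
python3 -m pendant '{"grip":[1,1,1,1,1,1,1,1,1,1,1],"linear":[[0,0,-10],[0,0,-20],[0,0,-30],[0,0,-35],[0,0,-35],[0,0,-35],[0,0,-30],[-30,0,-20],[-35,0,0],[-35,0,0],[0,0,0]],"angular":[[0,0,0],[0,0,0],[0,0,0],[0,0,0],[0,0,0],[0,0,0],[0,0,0],[0,0,0],[0,0,0],[0,0,0],[0,0,0]]}'>/dev/null; python3 o.py
python3 - <<'E'
from h import *
a,b=ctrl.get_image("scene"),ctrl.get_image("top"); im=np.hstack([cv2.resize(a[100:400,100:450],None,fx=1.12,fy=1.12),cv2.resize(b[80:380,100:450],None,fx=1.12,fy=1.12)])
cv2.imwrite("pics/end.png",im[:,:,::-1])
m,st,c=blob(b,(3,180,100),(16,255,255),(385,150,411,225)); print("grip",plane("top",[c],107)[0].round(1))
E
```

```text
t 24.72 q [0.337, 0.5012, 1.8535, 0.0, 0.787, 1.8565] p [523.8 196.1  99.4] x [ 0.999  0.051 -0.   ] y [ 0.051 -0.999  0.   ] F [ 0.6  0.4 -0.7] w 70.6
t 25.63 q [0.3999, 0.0665, 1.8792, 0.0006, 1.1982, 1.9184] p [418.6 190.1 314.9] x [ 0.999  0.052 -0.002] y [ 0.052 -0.999  0.   ] F [-0.1 -0.4 -0.5] w 87.5
grip [ 575.9 -300.9  107. ]
```

View pics/end.png

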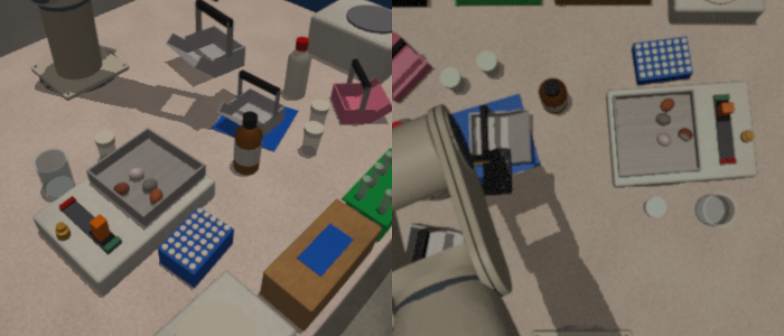

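The pan stands upright mid-mat, with its bar at end.png (485,140). The four stones are in the tray around (670,120), and the lock is at the green stop at (726,107). The bottles, jars, beaker, rack and weight are where they were.

```bash
python3 -c "
from workcell import ctrl
print(ctrl.close_job())"
```

```text
the job is handed in; nothing more can be done
None
```

The job is handed in at about 26 s of robot time: the lock was pushed home against the green stop first, then all four stones were tipped into the tray. The empty pan stands upright at the mat's centre, nothing else on the bench appears to have moved, and no verdict was returned.

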